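# Latch the sprung jaw of a tile jig open and slide a tile in

### The arm

A 6-joint arm with a two-finger parallel gripper is mounted at the origin on the work surface; the furniture and walls round the work are solid. World frame = base frame: x ahead of the robot, y to its left, z up, the work surface at z = 0. Lengths are in m, angles in degrees, forces in N, time in s.
With the tool pointing down it reaches from about 0.25 to 0.775 m from the base axis. Payload 4 kg.
Tool frame: the origin (TCP) lies on the front face of the gripper's body, between the roots of the fingers; the fingertips stand 97 mm ahead of it and the grasp point (between the pads) lies 78 mm ahead of it; z points along the fingers, y is the line along which they close (so a half turn about z gives the same grasp; the last joint's range is limited). The gripper opens to 94 mm and grips with 3 to 60 N. Pads are 16 mm wide; open, the fingers measure 119 mm over their backs; the gripper's body (75 mm by 177 mm) begins 78 mm behind the grasp point.
Start: joints at [-70.995, 4.996, 78.535, -0, 96.463, -5.907], TCP at [0.232, -0.499, 0.303] pointing down, gripper open.
Joint ranges: [-177.83, 177.83], [-43.37, 116.18], [15.69, 146.23], [-61.86, 241.86], [9.47, 152.12], [-147.06, 147.06]. Speed limits (degrees/s): [159.86, 159.86, 180, 180, 180, 180].

### API

Orientations are given as a 3x3 rotation matrix whose columns are the frame's x, y, z axes.
In Python, from cell import get_state, camera, get_calibration, sign_off, look_for, cut_out, mark_of gives the robot as it stands. The module is installed in compiled form; this text tells all that it offers.
- The arm moves only by the tool arm_command, never from a script. Its argument "commands" is a list of rows, each an object with "travel": the shift along the tool's x, y, z in m, a list of three; "turn": the turn, a rotation vector about the tool's x, y, z in degrees, a list of three; "grip": the finger opening in m, from 0 to 0.094. A call has 1 to 20 rows; each row shifts and turns the commanded pose from where the row before left it, along the tool's axes as they then stand; what a row does not reach is not made up. A row lasts 1/8 s, in which the tool goes at most 62.5 mm and 10.7 degrees, less where a joint would pass 70% of its speed; a pose out of reach is approached as far as the arm can. A call with a gripper value outside its range is refused whole. The fingers move at their own pace and stop on an object; "newtons" is the grip in N (left out, the last holds). Time passes only in rows, so rows that do not move let the fingers close. It gives the time, the measured TCP pose, the force, the opening and the grip force at its end, in the units of the state.
- get_state(): the state, without advancing time (a new reading comes with each control period).
- camera(name): name is "side" or "top"; returns the picture (420x560x3 uint8, blue, green, red); there is no depth.
- get_calibration(name): a dict with "fx", "fy", "cx", "cy" (pixels), "k1" (the pictures are not rectified: a ray, as slopes to the right and down, at radius r is drawn at 1 + k1 r^2 times it, then the intrinsics apply), "xyz" and "orientation" of the camera in the world. Camera axes: x right, y up, looking along -z (the intrinsics and any distortion apply to the point x, -y, -z); pixel columns grow to the right and rows downward; lengths in m; the calibration is good to about 2 mm. A picture is of the moment at which its call begins. get_calibration takes no time and is no camera call.
- sign_off(): hands the job in; it is judged then, once.
Trained networks look in the newest picture that a camera, given by its name, has taken for a name from the list of things; names that differ only in an ending like _2 or _b are one class to them, and where a whole thing is asked for, a point or a joint stands for the part that bears it (a point fixed in the world has none). Each returns a list of dicts, best first, with "conf" (0 to 1); they miss things now and then, are a little off and sometimes report something else, mostly with a low value. They report only what shows in the picture. A call takes as long as a camera call. They do not tell look-alikes from the thing itself.
- look_for(query, camera): "bbox" ([left, top, right, bottom] in pixels, round what is visible of it).
- cut_out(query, camera): "region" (420x560 bool, what is visible of it) and "bbox" ([left, top, right, bottom] in pixels, round what is visible of it).
- mark_of(query, camera): "location" ([row, column] in pixels: a listed point, or the origin of a listed thing).
The state is a dict: "time": time; "joint_pos": joint angles; "dq": joint speeds; "joint_efforts": joint torques, N m; "tcp_pos": TCP position; "eef_rot": TCP orientation; "force": force on the tool from outside, world axes, zero at the start; "ft_torque": the same for the moment, N m; "grip_width": opening from 0.0 (shut) to 1.0 (fully open); "finger_force": force on a finger pad.
Only numpy, scipy, OpenCV 4.12 (cv2) and the standard library are available. Lean on these libraries where they do the work, as an engineer would, in place of code of your own. Each camera call takes 0.05 s, during which the arm holds its last target. There are 200 camera calls.

### The job

Load the tile jig by pushing only. Push the sprung blue jaw (its black lug is there for the fingertips) back against its springs until the red stop pin pops up, then let go so that the jaw comes back and rests against the pin; after that slide the white tile along the bed into the opening until it sits square against the end stop, and take the hand away. Never pick the tile up, and leave the other things on the bench where they are.

Things in the scene. Friction and masses are not known exactly. Their poses are not given: they have to be found in the camera images.
- jig: Grey-painted tile jig fixed on the table. Origin: under the centre of the tile's seat, at table height. x points across the slot from the steel fence to the blue jaw (the way the jaw is pushed back), y along the slot from the feed ledge to the end stop, z up. The flat bed is 16 mm high: main plate x -85..150, y -52..65 mm, plus the ledge.
- ledge (a point): Centre of the top of the feed ledge (16 mm above the table), which is level with the bed and spans x -70..70, y -225..-47 mm in the jig's frame. Only the tile lies on it.
- fence_face (a point): Foot of the middle of the fixed steel fence's face (jig x = -52.5 mm). Fence and jaw face each other over y -40..40 mm, 18 mm high above the bed; toward the ledge both end in flared lead-ins that widen the slot by about 11 mm a side at y = -69 mm.
- stop_face (a point): Foot of the middle of the end stop's face (jig y = 47.5 mm), against which the tile's leading edge must come to lie. The stop is 66 mm long across the slot, 14 mm high above the bed.
- jaw (a joint): Travel (m) of the blue sprung jaw along the jig's +x; its face is at x = 25.5 mm + travel. 0: closed, slot 78 mm wide, too narrow for the tile. 0.027: resting on the raised pin (mid, latched), slot 105 mm. 0.042: hard end. Springs push it back with 9 N at 0, 15 N at 0.042. Passing about 0.028 frees the pin.
- pin (a joint): Height (m) of the red stop pin: 0 when held down, hidden under the jaw's steel end block; springs up by itself to 0.013 in the window between jaw and end block once the jaw has passed about 0.028, and then stops the jaw's return at 0.027.
- pin_hole (a point): Where the red stop pin (10 mm thick) comes out of the bed, behind the jaw. Two brass spring barrels (top 33 mm above the table) lie either side of it.
- lug_face (a point): Middle of the front face (toward the fence, normal to the jig's x) of the black push lug on the jaw; moves with it. The lug is 32 mm wide along the jig's y, 12 mm thick, and stands from 34 to 62 mm above the table; this point is 47 mm above the table, 4 mm behind the jaw face.
- tile: White bisque tile, 95 x 95 x 9 mm, about 140 g, loose, lying flat on the feed ledge; origin at the centre of its underside, x and y along its edges. Seated it is at the jig's x within some mm of 0, y = 0, z = 16 mm.
- cup_large: White slip-cast cup, 67 mm across, 81 mm high; origin at the centre of its underside. Bystander, to be left alone.
- cup_small: White slip-cast cup, 54 mm across, 65 mm high; origin at the centre of its underside. Bystander, to be left alone.
- beaker: Translucent measuring beaker, 74 mm across, 93 mm high; origin at the centre of its underside. Bystander, to be left alone.
- glue: White bottle with orange nozzle, 35 x 50 x 155 mm; origin at the centre of its underside. Bystander, to be left alone.
- bung: Red rubber bung, 41 mm across, 32 mm high; origin at the centre of its underside. Bystander, to be left alone.
Things that resemble listed ones, but are neither listed nor needed, are in the scene too. There is more than one size of the tile; the job needs the largest.

How it is judged (in metres and radians):
On the way, in this order (a step that is already met when the one before it is completed fails the run):
1. the jaw is pushed back past the stop pin and the pin has risen (value of joint jaw above 0.0298 m and value of joint pin above 0.01 m), for 0.05 s.
2. the jaw is released and rests on the raised pin in mid position, the tile still outside the slot (value of joint jaw between 0.0245 and 0.0295 m and value of joint pin above 0.01 m and velocity of joint jaw between -0.005 and 0.005 m/s and contact force between the fingers and anything else below 0.3 N and y of tile in the frame of jig below -0.09 m), for 0.2 s.
At the end, for the whole second after the job is handed in: The jaw rests on the raised stop pin (jaw 0.0245 to 0.0295 m, pin above 0.010 m), and the tile lies flat on the bed between fence and jaw, within 4 mm of touching the end stop, within 10 mm of the slot's middle line and square to it within 0.08 rad, at rest (value of joint jaw between 0.0245 and 0.0295 m and value of joint pin above 0.01 m and y of tile in the frame of jig between -0.004 and 0.004 m and x of tile in the frame of jig between -0.01 and 0.01 m and z of tile in the frame of jig between 0.013 and 0.019 m and angle between the x axis of tile and the x axis of jig, either way round below 0.08 rad and linear speed of tile below 0.01 m/s).
It fails at once if the tile is lifted or tipped off the bed (z of tile in the frame of jig above 0.024 m or angle between tile's own z axis and vertical above 0.2 rad).
It fails at once if a bystander (cup, beaker, bottle or bung) is moved over 20 mm (distance of any of cup_large, cup_small, beaker, glue, bung from where it was at the start of the episode above 0.02 m).
It also fails if it takes over 51 s, if anything falls off the work surface, if the arm or the gripper's body presses on something with over 40 N, if the wrist force passes 120 N, or if a joint passes its speed limit or range.

## Working session

There is one attempt and no reset: what is moved stays moved. The work goes in short steps, Python scripts to look and compute and a tool call to move; the robot and the scene stay as the last step left them, time stands still between calls to the robot, and variables do not carry over. Pictures are saved under pics/ and viewed, at most 10 in all, crops included, and the job is handed in when it is done.

Besides the shell and the picture viewer there is one more tool, called after "Emit:" by a JSON object that holds its "op" and its "data". arm_command: Moves the arm, as the interface text tells. Its arguments: {"type":"object","properties":{"commands":{"type":"array","items":{"type":"object","properties":{"travel":{"type":"array","items":{"type":"number"}},"turn":{"type":"array","items":{"type":"number"}},"grip":{"type":"number"}}}},"newtons":{"type":"number"}},"required":["commands"]}

```bash
mkdir -p pics
cat > h.py <<'E'
import numpy as np, cv2
from cell import *
def ray(cam,row,col):
    c=get_calibration(cam);K=np.array([[c["fx"],0,c["cx"]],[0,c["fy"],c["cy"]],[0,0,1.]])
    x=(col-c["cx"])/c["fx"];y=(row-c["cy"])/c["fy"];u,v=x,y
    for _ in range(30):
        s=1+c["k1"]*(u*u+v*v);u,v=x/s,y/s
    return np.array(c["xyz"]),np.array(c["orientation"])@np.array([u,-v,-1])
def onz(cam,row,col,z):
    o,d=ray(cam,row,col);return o+d*(z-o[2])/d[2]
def proj(cam,p):
    c=get_calibration(cam);q=np.array(c["orientation"]).T@(np.array(p)-c["xyz"])
    u,v=q[0]/-q[2],-q[1]/-q[2];s=1+c["k1"]*(u*u+v*v)
    return c["cy"]+c["fy"]*v*s,c["cx"]+c["fx"]*u*s
E
python3 - <<'E'
from h import *
np.set_printoptions(precision=4,suppress=True)
for n in("top","side"):
    cv2.imwrite(f"pics/{n}0.png",camera(n));c=get_calibration(n);print(n,c["xyz"],c["fx"])
    for q,z in(("ledge",.016),("fence_face",.016),("stop_face",.016),("pin_hole",.016),("lug_face",.047),("jig",0),("tile",.016),("cup_large",0),("cup_small",0),("beaker",0),("glue",0),("bung",0)):
        for m in mark_of(q,n)[:3]:print(q,round(m["conf"],2),np.round(m["location"],1),onz(n,*m["location"],z)[:2])
print(get_state())
E
```

```text
top [0.1313 0.0281 1.564 ] 503.46835130288923
ledge 0.64 [204.1 309.6] [ 0.4319 -0.0877]
fence_face 0.8 [208.  262.5] [0.422  0.0601]
stop_face 0.97 [192. 253.] [0.4738 0.0893]
pin_hole 0.65 [166.6 276.4] [0.5552 0.0142]
lug_face 0.87 [181.2 271.7] [0.5002 0.0299]
jig 0.61 [194.5 270.3] [0.4682 0.0351]
tile 0.74 [208.3 314.4] [ 0.4183 -0.1024]
tile 0.65 [146.5 320.4] [ 0.62   -0.1285]
tile 0.35 [190.8 254.7] [0.4776 0.0839]
cup_large 0.67 [136.1 375. ] [ 0.6592 -0.312 ]
cup_small 0.57 [167.5 169.3] [0.5638 0.361 ]
beaker 0.56 [131.2 192.2] [0.6857 0.2884]
glue 0.66 [241.8 371.6] [ 0.3109 -0.2812]
bung 0.63 [185.  271.1] [0.4992 0.032 ]
bung 0.56 [179.1 381.5] [ 0.5133 -0.3243]
side [ 0.2617 -0.8358  0.8009] 388.0347145012748
ledge 0.65 [243.9 295.6] [ 0.431  -0.1015]
fence_face 0.73 [206.2 283.6] [0.4283 0.0635]
stop_face 0.7 [200.2 297.3] [0.4762 0.0837]
stop_face 0.63 [307.4 264.4] [ 0.3145 -0.2909]
pin_hole 0.76 [210.8 330.4] [0.5646 0.0147]
lug_face 0.72 [202.7 307.3] [0.4947 0.0301]
jig 0.89 [216.6 297.4] [0.4641 0.0255]
tile 0.93 [245.9 364.9] [ 0.6172 -0.1452]
tile 0.76 [332.8
[... 196 characters left out ...]
.2938]
glue 0.88 [307.5 263.3] [ 0.3129 -0.2796]
glue 0.56 [244.3 293.1] [ 0.4271 -0.0867]
bung 0.61 [309.  349.2] [ 0.5159 -0.3225]
{'time': 1.3, 'joint_pos': array([-70.9962,   4.9977,  78.5365,  -0.0021,  96.4618,  -5.9065]), 'dq': array([-0.0083, -0.0646, -0.0403,  0.0257, -0.0313, -0.022 ]), 'joint_efforts': array([ -0.001 , -34.0046, -30.2593,   0.0716,   0.0238,  -0.    ]), 'tcp_pos': array([ 0.2317, -0.4988,  0.3027]), 'eef_rot': array([[ 0.907 ,  0.4212, -0.    ],
       [ 0.4212, -0.907 , -0.0001],
       [-0.    ,  0.0001, -1.    ]]), 'force': array([ 0.4579, -0.5868, -0.768 ]), 'ft_torque': array([-0.0104, -0.0345,  0.0635]), 'finger_force': 0.0, 'grip_width': 0.9971050199302017}
```

View pics/top0.png

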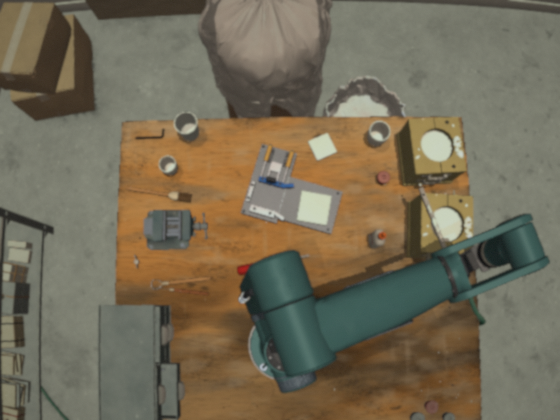

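View pics/side0.png

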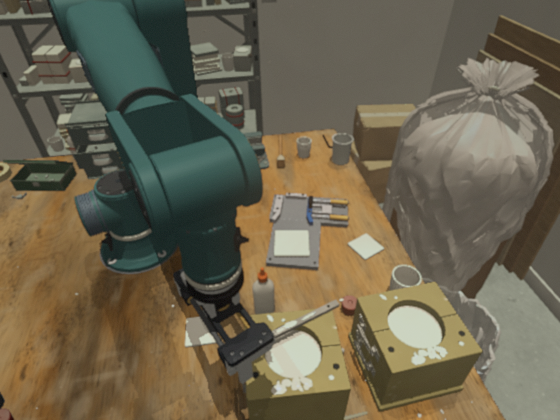

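```bash
cat > fit.py <<'E'
from h import *
from scipy.optimize import least_squares
np.set_printoptions(precision=4,suppress=True)
P={"ledge":(0,-.136,.016),"fence_face":(-.0525,0,.016),"stop_face":(0,.0475,.016),"jig":(0,0,0)}
def W(v,p):
    c,s=np.cos(v[2]),np.sin(v[2]);return np.array([v[0]+c*p[0]-s*p[1],v[1]+s*p[0]+c*p[1],p[2]])
obs=[]
for n in("top","side"):
    for k in range(1):
        camera(n)
        for q in P:
            m=mark_of(q,n)
            if m:obs.append((n,q,m[0]["location"]))
        t=[]
f=lambda v:np.concatenate([np.array(proj(n,W(v,P[q])))-l for n,q,l in obs])
r=least_squares(f,[.465,.035,-.232],loss="soft_l1");print(r.x,np.degrees(r.x[2]),r.fun.round(1))
v=r.x;np.save("jig.npy",v)
for n,(a,b,c,d) in (("top",(140,240,230,350)),("side",(185,275,255,360))):
    im=camera(n);z=7
    big=cv2.resize(im[a:b,c:d],None,fx=z,fy=z,interpolation=cv2.INTER_CUBIC)
    def poly(pts,col):
        pp=np.array([[(proj(n,W(v,p))[1]-c+.5)*z,(proj(n,W(v,p))[0]-a+.5)*z] for p in pts],int);cv2.polylines(big,[pp],True,col,1)
    R=lambda x0,x1,y0,y1,h:[(x0,y0,h),(x1,y0,h),(x1,y1,h),(x0,y1,h)]
    poly(R(-.085,.15,-.052,.065,.016),(0,255,0));poly(R(-.07,.07,-.225,-.047,.016),(0,255,255))
    poly(R(-.0525,.0255,-.04,.04,.034),(0,0,255));poly(R(.0295,.0415,-.016,.016,.062),(255,0,255))
    cv2.imwrite(f"pics/{n}1.png",big)
    for m in cut_out("tile",n)[:3]:
        g=m["region"].astype(np.uint8);rc=cv2.minAreaRect(cv2.findNonZero(g));bp=cv2.boxPoints(rc)
        w=np.array([onz(n,p[1],p[0],.025)[:2] for p in bp]);print(n,m["conf"],w.mean(0),np.linalg.norm(np.roll(w,1,0)-w,axis=1))
        # contour in the plane
        ct=max(cv2.findContours(g,0,1)[0],key=len)[:,0];w=np.array([onz(n,p[1],p[0],.025)[:2] for p in ct],np.float32);print(cv2.minAreaRect(w*1000))
E
python3 fit.py
```

```text
[ 0.4683  0.0377 -0.2666] -15.275057660634063 [-1.  -1.1  1.4  3.5 -1.6  4.1 -0.3 -2.7  0.2 -0.7  4.3 -0.3 -0.4  0.7
 -2.3 -0.9]
top 0.95 [ 0.4182 -0.0998] [0.0953 0.0966 0.0964 0.0966]
((418.1997985839844, -99.97213745117188), (96.01171112060547, 96.58229064941406), 79.38895416259766)
top 0.95 [ 0.6181 -0.1325] [0.0748 0.075  0.0753 0.0743]
((617.09375, -133.03826904296875), (75.05619049072266, 74.79814910888672), 23.864105224609375)
side 0.83 [ 0.4151 -0.1076] [0.1025 0.0999 0.1024 0.0929]
((414.76055908203125, -107.55259704589844), (102.3569107055664, 97.19895935058594), 78.99092102050781)
side 0.77 [ 0.1568 -0.3284] [0.0747 0.0705 0.0749 0.0662]
((160.99273681640625, -328.55035400390625), (73.94161224365234, 66.62910461425781), 87.89315032958984)
side 0.68 [ 0.6156 -0.1543] [0.0814 0.08   0.0861 0.0748]
((614.3348388671875, -154.20025634765625), (72.91404724121094, 72.7416000366211), 23.79231834411621)
```

View pics/top1.png

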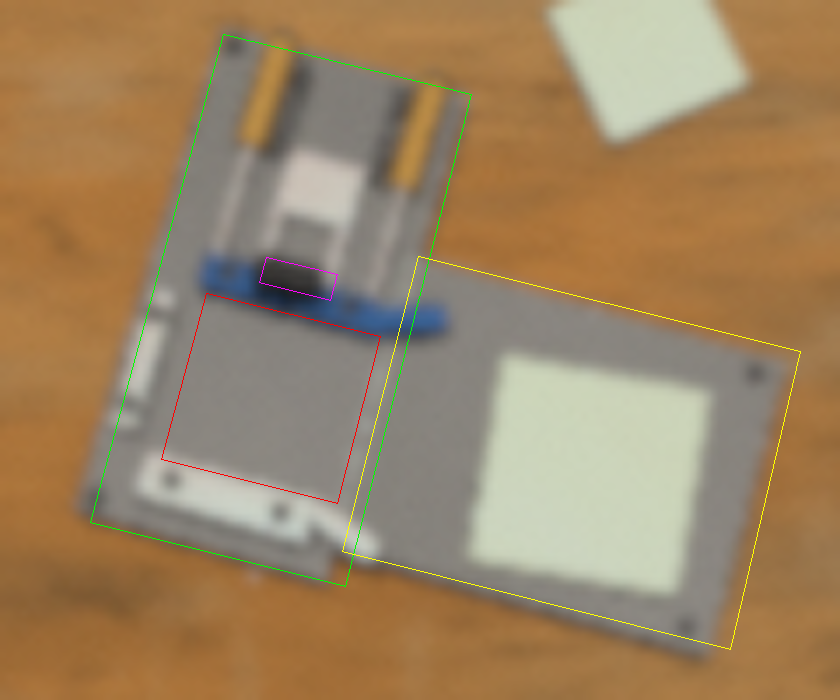

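View pics/side1.png

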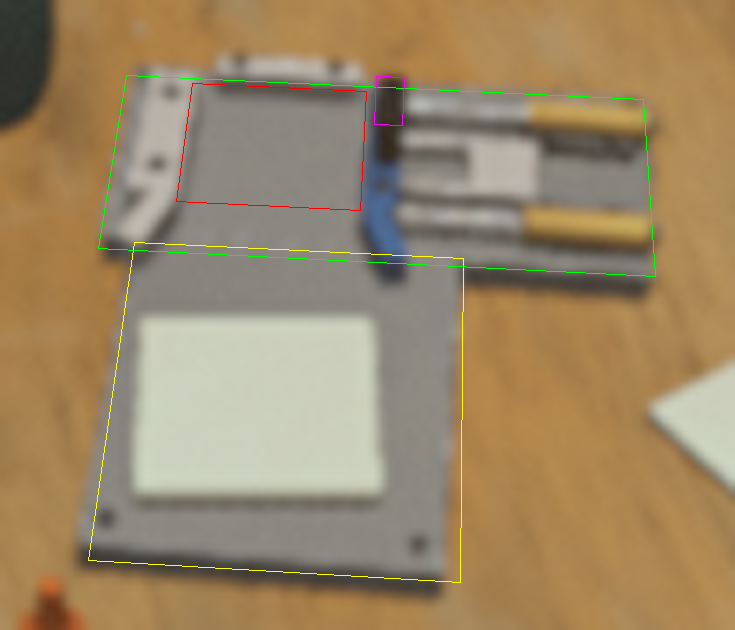

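```bash
cat > fit2.py <<'E'
from h import *
from scipy.optimize import minimize
np.set_printoptions(precision=4,suppress=True)
def W(v,p):
    c,s=np.cos(v[2]),np.sin(v[2]);return np.array([v[0]+c*p[0]-s*p[1],v[1]+s*p[0]+c*p[1],p[2]])
R=lambda x0,x1,y0,y1,a,b:[(x,y,z) for x in(x0,x1) for y in(y0,y1) for z in(a,b)]
JIG=[R(-.085,.15,-.052,.065,0,.016),R(-.07,.07,-.225,-.047,0,.016)]
TILE=[R(-.0475,.0475,-.0475,.0475,.016,.025)]
def fit(n,g,boxes,v0):
    S=8;ys,xs=np.where(g);a,b=ys.min()-12,ys.max()+13;c,d=xs.min()-12,xs.max()+13
    G=cv2.resize(g[a:b,c:d].astype(np.float32),None,fx=S,fy=S,interpolation=cv2.INTER_LINEAR)
    def f(v):
        m=np.zeros(G.shape,np.uint8)
        for bx in boxes:
            q=np.array([proj(n,W(v,p))[::-1] for p in bx])
            q=((q-[c,a]+.5)*S).astype(np.int32);cv2.fillConvexPoly(m,cv2.convexHull(q),1)
        return np.abs(m-G).sum()/G.sum()
    v0=np.array(v0);s=np.vstack([v0]+[v0+e for e in np.diag([.008,.008,.06])])
    return minimize(f,v0,method="Nelder-Mead",options=dict(initial_simplex=s,xatol=1e-4,fatol=1e-6))
def jigtile(jv,tv):
    c,s=np.cos(jv[2]),np.sin(jv[2]);d=tv[:2]-jv[:2];return np.array([c*d[0]+s*d[1],-s*d[0]+c*d[1]])*1000,np.degrees(tv[2]-jv[2])
if __name__=="__main__":
  for n in("top","side"):
    camera(n);J=[]
    m=cut_out("jig",n)
    j=fit(n,m[0]["region"],JIG,[.467,.041,-.26]);print(n,m[0]["conf"],"jig",j.x,np.degrees(j.x[2]),j.fun)
    for t in cut_out("tile",n)[:3]:
        r=fit(n,t["region"],TILE,[.418,-.1,-.2]);
        if r.fun<.3:print("tile",r.x,r.fun,*jigtile(j.x,r.x))
    for q,z in(("lug_face",.047),("pin_hole",.016)):
        for k in mark_of(q,n)[:1]:
            p=onz(n,*k["location"],z);print(q,p,jigtile(j.x,np.array([p[0],p[1],0]))[0])
E
python3 fit2.py
```

```text
top 0.56 jig [ 0.4717  0.0421 -0.2989] -17.1262944821559 0.29866155982017517
tile [ 0.4183 -0.1012 -0.2031] 0.06468270719051361 [  -8.8366 -152.6587] 5.491125807640945
lug_face [0.4959 0.0247 0.047 ] [28.3127 -9.4835]
pin_hole [0.5546 0.0174 0.016 ] [86.5536  0.8306]
side 0.69 jig [ 0.4702  0.0432 -0.3005] -17.21479274943958 0.3058164119720459
tile [ 0.4171 -0.1013 -0.1907] 0.05797503516077995 [  -7.9631 -153.668 ] 6.291217029957559
lug_face [0.5038 0.0231 0.047 ] [38.1206 -9.2027]
pin_hole [0.5582 0.0188 0.016 ] [91.2792  2.7866]
```

```bash
cat > a.py <<'E'
from fit2 import *
out=[]
for n in("top","side"):
    im=camera(n);c=[t for t in cut_out("tile",n)[:3]];j=cut_out("jig",n)[0]["region"].copy()
    ts=[(t,fit(n,t["region"],TILE,[.418,-.1,-.2])) for t in c];t,r=min(ts,key=lambda x:x[1].fun)
    g=j|t["region"]
    for q in("jaw","pin"):
        for k in cut_out(q,n)[:1]:print(q,k["conf"],k["bbox"]);g|=k["region"]&(k["conf"]>.5)
    g=cv2.morphologyEx(g.astype(np.uint8),cv2.MORPH_CLOSE,np.ones((5,5)))
    g=cv2.drawContours(np.zeros_like(g),[max(cv2.findContours(g,0,1)[0],key=cv2.contourArea)],-1,1,-1)
    f=fit(n,g,JIG,[.468,.04,-.25]);print(n,f.x,np.degrees(f.x[2]),f.fun,r.x,*jigtile(f.x,r.x));v=f.x;out.append(v)
    for q,z in(("lug_face",.047),("pin_hole",.016)):
        for k in mark_of(q,n)[:1]:
            p=onz(n,*k["location"],z);print(q,p,jigtile(v,np.array([p[0],p[1],0]))[0])
    a,b,c,d=(140,240,230,350) if n=="top" else (185,275,255,360);z=6
    big=cv2.resize(im[a:b,c:d],None,fx=z,fy=z,interpolation=cv2.INTER_CUBIC)
    for i,bx in enumerate(JIG+[R(-.0525,.0255,-.04,.04,.034,.034),R(.0295,.0415,-.016,.016,.034,.062)]):
        q=np.array([proj(n,W(v,p))[::-1] for p in bx]);q=((q-[c,a]+.5)*z).astype(np.int32);cv2.polylines(big,[cv2.convexHull(q)],True,[(0,255,0),(0,255,255),(0,0,255),(255,0,255)][i],1)
    cv2.imwrite(f"pics/{n}2.png",big)
A=[cv2.imread(f"pics/{n}2.png") for n in("top","side")]
h=max(x.shape[0] for x in A);M=np.hstack([cv2.copyMakeBorder(x,0,h-x.shape[0],0,0,0) for x in A]);cv2.imwrite("pics/m2.png",cv2.resize(M,None,fx=799/M.shape[1],fy=799/M.shape[1]))
E
python3 a.py
```

```text
jaw 0.92 [258.9, 163.4, 291.0, 190.4]
top [ 0.4706  0.0412 -0.3   ] -17.190620009712028 0.0272077564150095 [ 0.4185 -0.1009 -0.1916] [  -7.7551 -151.237 ] 6.214443857241198
lug_face [0.5073 0.0347 0.047 ] [36.9504  4.5964]
pin_hole [0.5558 0.0059 0.016 ] [91.7854 -8.5983]
jaw 0.81 [304.6, 198.1, 331.1, 222.3]
side [ 0.4709  0.0431 -0.3093] -17.719454862638376 0.050670526921749115 [ 0.418 -0.1   -0.2  ] [  -6.8758 -152.4423] 6.2602989600219106
lug_face [0.5051 0.0372 0.047 ] [34.3608  4.7346]
pin_hole [0.5656 0.015  0.016 ] [98.7374  2.0295]
```

View pics/top2.png

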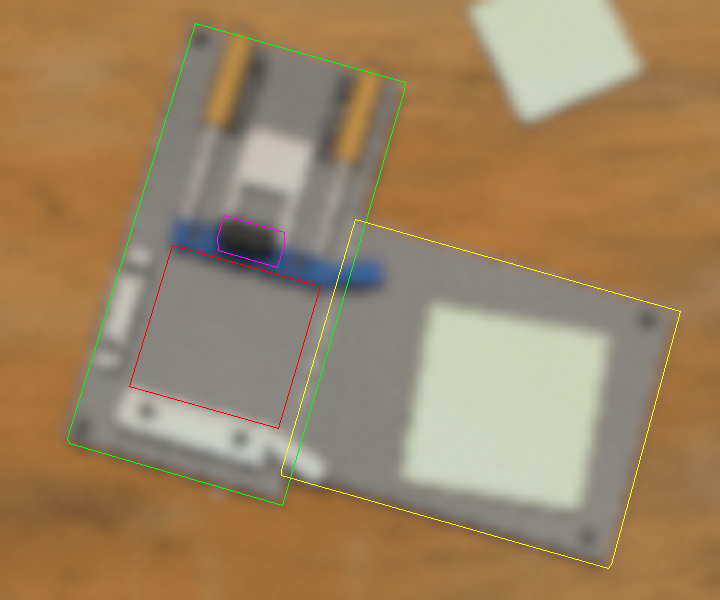

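Emit:
{"op": "arm_command", "data": {"commands": [{"travel":[0.02,-0.0172,0],"turn":[0,0,0],"grip":0},{"travel":[0.0357,-0.0308,0],"turn":[0,0,0],"grip":0},{"travel":[0.0357,-0.0308,0],"turn":[0,0,0],"grip":0},{"travel":[0.0357,-0.0308,0],"turn":[0,0,0],"grip":0},{"travel":[0.0357,-0.0308,0],"turn":[0,0,0],"grip":0},{"travel":[0.0357,-0.0308,0],"turn":[0,0,0],"grip":0},{"travel":[0.0357,-0.0308,0],"turn":[0,0,0],"grip":0},{"travel":[0.0357,-0.0308,0],"turn":[0,0,0],"grip":0},{"travel":[0.0357,-0.0308,0],"turn":[0,0,0],"grip":0},{"travel":[0.0357,-0.0308,0],"turn":[0,0,0],"grip":0},{"travel":[0.0357,-0.0308,0],"turn":[0,0,0],"grip":0},{"travel":[0.0357,-0.0308,0],"turn":[0,0,0],"grip":0},{"travel":[0.0357,-0.0308,0],"turn":[0,0,0],"grip":0},{"travel":[0,0,0],"turn":[0,0,-9.56],"grip":0},{"travel":[0,0,0],"turn":[0,0,-9.56],"grip":0},{"travel":[0,0,0],"turn":[0,0,-9.56],"grip":0},{"travel":[0,0,0],"turn":[0,0,-9.56],"grip":0},{"travel":[0,0,0],"turn":[0,0,-9.56],"grip":0},{"travel":[0,0,0],"turn":[0,0,0],"grip":0}], "newtons": 40}}

```text
time: 5.58
tcp_pos: [0.4754, 0.0409, 0.3027]
eef_rot: [[0.299, 0.954, 0.0], [0.954, -0.299, -0.0], [-0.0, 0.0, -1.0]]
force: [-0.3, -0.2, 0.8]
grip_width: 0.004
finger_force: 0.0
```

Emit:
{"op": "arm_command", "data": {"commands": [{"travel":[0,0,0.03]},{"travel":[0,0,0.04]},{"travel":[0,0,0.04]},{"travel":[0,0,0.03]},{"travel":[0,0,0.015]},{"travel":[0,0,0.008]},{"travel":[0,0,0]}]}}

```text
schema error: expected keys travel, turn, grip
```

Emit:
{"op": "arm_command", "data": {"commands": [{"travel":[0,0.004,0]},{"travel":[0,0.004,0]},{"travel":[0,0.004,0]},{"travel":[0,0,0]}]}}

```text
schema error: expected keys travel, turn, grip
```

Emit:
{"op": "arm_command", "data": {"commands": [{"travel":[0,0,0.03],"turn":[0,0,0],"grip":0},{"travel":[0,0,0.04],"turn":[0,0,0],"grip":0},{"travel":[0,0,0.04],"turn":[0,0,0],"grip":0},{"travel":[0,0,0.03],"turn":[0,0,0],"grip":0},{"travel":[0,0,0.015],"turn":[0,0,0],"grip":0},{"travel":[0,0,0.008],"turn":[0,0,0],"grip":0},{"travel":[0,0,0],"turn":[0,0,0],"grip":0}]}}

```text
time: 6.45
tcp_pos: [0.4758, 0.0408, 0.1401]
eef_rot: [[0.298, 0.955, 0.001], [0.955, -0.298, -0.0], [0.0, 0.001, -1.0]]
force: [-0.2, 0.3, 0.2]
grip_width: 0.006
finger_force: 0.0
```

Emit:
{"op": "arm_command", "data": {"commands": [{"travel":[0,0.004,0],"turn":[0,0,0],"grip":0},{"travel":[0,0.004,0],"turn":[0,0,0],"grip":0},{"travel":[0,0.004,0],"turn":[0,0,0],"grip":0},{"travel":[0,0,0],"turn":[0,0,0],"grip":0}]}}

```text
time: 6.95
tcp_pos: [0.4873, 0.0371, 0.1399]
eef_rot: [[0.297, 0.955, 0.0], [0.955, -0.297, -0.0], [-0.0, 0.0, -1.0]]
force: [-0.7, 0.7, -0.1]
grip_width: 0.005
finger_force: 0.0
```

Emit:
{"op": "arm_command", "data": {"commands": [{"travel":[0,0.003,0],"turn":[0,0,0],"grip":0},{"travel":[0,0.003,0],"turn":[0,0,0],"grip":0},{"travel":[0,0.003,0],"turn":[0,0,0],"grip":0},{"travel":[0,0,0],"turn":[0,0,0],"grip":0}]}}

```text
time: 7.45
tcp_pos: [0.4926, 0.0356, 0.1395]
eef_rot: [[0.297, 0.955, -0.009], [0.955, -0.297, 0.002], [-0.001, -0.009, -1.0]]
force: [-9.5, 2.8, 8.3]
grip_width: 0.006
finger_force: 5.5
```

Emit:
{"op": "arm_command", "data": {"commands": [{"travel":[0,0,-0.003],"turn":[0,0,0],"grip":0},{"travel":[0,0.003,-0.002],"turn":[0,0,0],"grip":0},{"travel":[0,0.003,0],"turn":[0,0,0],"grip":0},{"travel":[0,0.003,0],"turn":[0,0,0],"grip":0},{"travel":[0,0,0],"turn":[0,0,0],"grip":0}]}}

```text
time: 8.07
tcp_pos: [0.4983, 0.0336, 0.1403]
eef_rot: [[0.297, 0.955, -0.018], [0.955, -0.297, 0.004], [-0.002, -0.019, -1.0]]
force: [-10.6, 4.1, -2.4]
grip_width: 0.005
finger_force: 5.8
```

Run:
```python
from h import *
im=camera("side");cv2.imwrite("pics/s3.png",cv2.resize(im[165:275,230:370],None,fx=5,fy=5,interpolation=cv2.INTER_CUBIC))
```

```text
(no output)
```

View pics/s3.png

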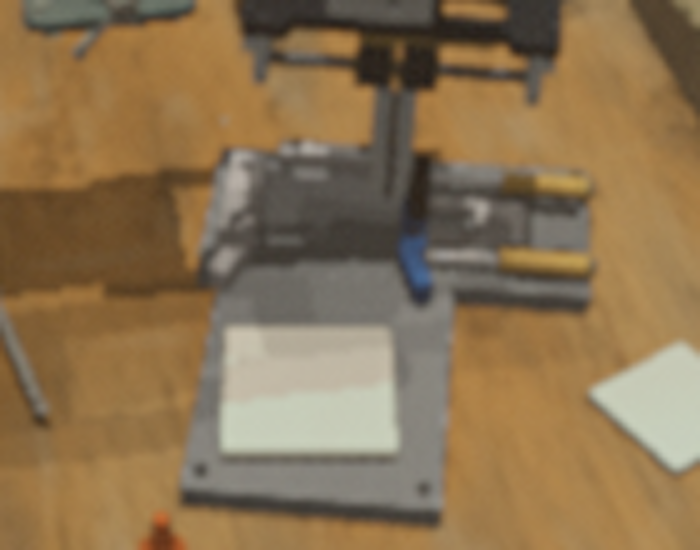

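Emit:
{"op": "arm_command", "data": {"commands": [{"travel":[0,0.004,0],"turn":[0,0,0],"grip":0},{"travel":[0,0.004,0],"turn":[0,0,0],"grip":0},{"travel":[0,0.004,0],"turn":[0,0,0],"grip":0},{"travel":[0,0.004,0],"turn":[0,0,0],"grip":0},{"travel":[0,0.004,0],"turn":[0,0,0],"grip":0},{"travel":[0,0.004,0],"turn":[0,0,0],"grip":0},{"travel":[0,0.003,0],"turn":[0,0,0],"grip":0},{"travel":[0,0,0],"turn":[0,0,0],"grip":0},{"travel":[0,0,0],"turn":[0,0,0],"grip":0}]}}

```text
time: 9.25
tcp_pos: [0.5234, 0.0259, 0.1403]
eef_rot: [[0.296, 0.955, -0.02], [0.955, -0.296, 0.004], [-0.002, -0.021, -1.0]]
force: [-12.7, 5.5, -1.3]
grip_width: 0.007
finger_force: 7.0
```

Run:
```python
from h import *
im=camera("side");cv2.imwrite("pics/s4.png",cv2.resize(im[175:240,260:370],None,fx=7,fy=7,interpolation=cv2.INTER_CUBIC))
print([(q,k["conf"],k["bbox"]) for q in("pin","jaw") for k in look_for(q,"side")])
```

```text
[('pin', 0.36, [273.4, 231.1, 310.2, 261.4]), ('jaw', 0.69, [317.2, 200.3, 346.2, 226.1])]
```

View pics/s4.png

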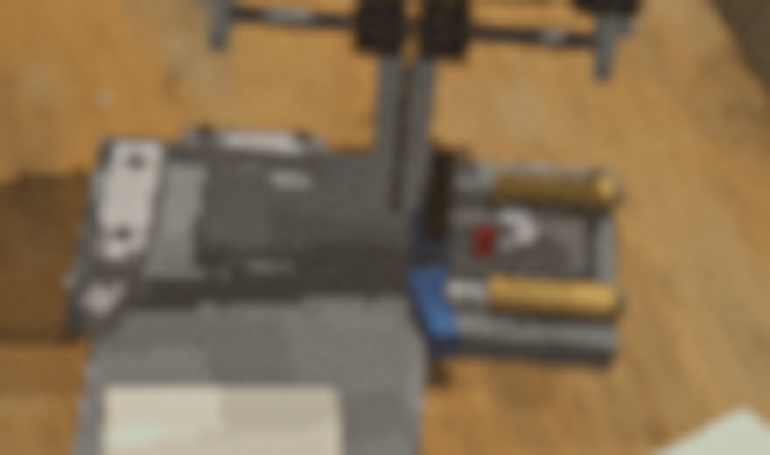

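Emit:
{"op": "arm_command", "data": {"commands": [{"travel":[0,0.002,0],"turn":[0,0,0],"grip":0},{"travel":[0,0,0],"turn":[0,0,0],"grip":0},{"travel":[0,-0.003,0],"turn":[0,0,0],"grip":0},{"travel":[0,-0.003,0],"turn":[0,0,0],"grip":0},{"travel":[0,-0.003,0],"turn":[0,0,0],"grip":0},{"travel":[0,-0.003,0],"turn":[0,0,0],"grip":0},{"travel":[0,-0.003,0],"turn":[0,0,0],"grip":0},{"travel":[0,-0.004,0],"turn":[0,0,0],"grip":0},{"travel":[0,-0.008,0],"turn":[0,0,0],"grip":0},{"travel":[0,-0.01,0],"turn":[0,0,0],"grip":0},{"travel":[0,0,0],"turn":[0,0,0],"grip":0},{"travel":[0,0,0],"turn":[0,0,0],"grip":0},{"travel":[0,0,0],"turn":[0,0,0],"grip":0}]}}

```text
time: 11.02
tcp_pos: [0.4967, 0.0342, 0.1448]
eef_rot: [[0.297, 0.955, 0.001], [0.955, -0.297, -0.0], [0.0, 0.001, -1.0]]
force: [-0.1, 0.0, 0.8]
grip_width: 0.009
finger_force: 0.0
```

Run:
```python
from h import *
im=camera("side");cv2.imwrite("pics/s5.png",cv2.resize(im[175:240,260:370],None,fx=7,fy=7,interpolation=cv2.INTER_CUBIC))
```

```text
(no output)
```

View pics/s5.png

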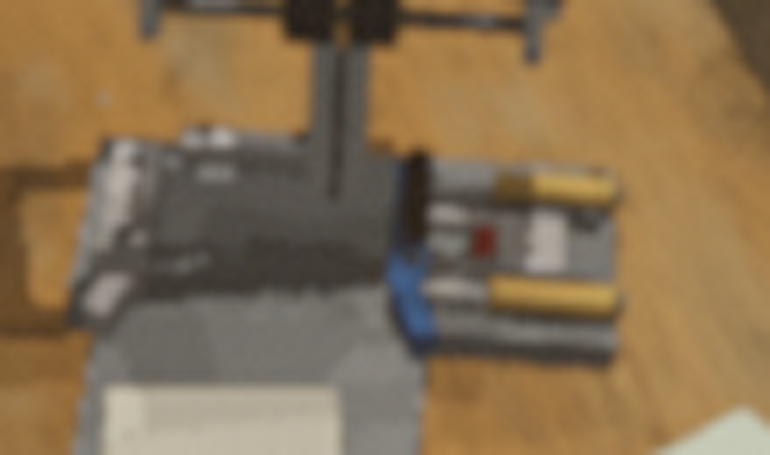

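Emit:
{"op": "arm_command", "data": {"commands": [{"travel":[0,0,-0.02],"turn":[0,0,0],"grip":0},{"travel":[-0.0152,-0.0102,0],"turn":[0,0,0],"grip":0},{"travel":[-0.0304,-0.0204,0],"turn":[0,0,0],"grip":0},{"travel":[-0.0304,-0.0204,0],"turn":[0,0,0],"grip":0},{"travel":[-0.0304,-0.0204,0],"turn":[0,0,0],"grip":0},{"travel":[-0.0304,-0.0204,0],"turn":[0,0,0],"grip":0},{"travel":[-0.0152,-0.0102,0],"turn":[0,0,0],"grip":0},{"travel":[0,0,0.02],"turn":[0,0,0],"grip":0},{"travel":[0,0,0.02],"turn":[0,0,0],"grip":0},{"travel":[0,0,0.004],"turn":[0,0,0],"grip":0},{"travel":[0,0,0],"turn":[0,0,0],"grip":0}]}}

```text
time: 12.45
tcp_pos: [0.3534, -0.0806, 0.1204]
eef_rot: [[0.297, 0.955, -0.001], [0.955, -0.297, 0.0], [-0.0, -0.001, -1.0]]
force: [-0.6, -0.1, 0.1]
grip_width: 0.003
finger_force: 0.0
```

Emit:
{"op": "arm_command", "data": {"commands": [{"travel":[0,0,0.004],"turn":[0,0,0],"grip":0},{"travel":[0,0.003,0],"turn":[0,0,0],"grip":0},{"travel":[0,0.003,0],"turn":[0,0,0],"grip":0},{"travel":[0,0.003,0],"turn":[0,0,0],"grip":0},{"travel":[0,0.003,0],"turn":[0,0,0],"grip":0},{"travel":[0,0.003,0],"turn":[0,0,0],"grip":0},{"travel":[0,0,0],"turn":[0,0,0],"grip":0},{"travel":[0,-0.008,0],"turn":[0,0,0],"grip":0},{"travel":[0,-0.01,0],"turn":[0,0,0],"grip":0},{"travel":[-0.016,0,0],"turn":[0,0,0],"grip":0},{"travel":[-0.03,0,0],"turn":[0,0,0],"grip":0},{"travel":[-0.03,0,0],"turn":[0,0,0],"grip":0},{"travel":[0,0,0],"turn":[0,0,0],"grip":0}]}}

```text
time: 14.08
tcp_pos: [0.3277, -0.1529, 0.1168]
eef_rot: [[0.3, 0.954, 0.0], [0.954, -0.3, -0.0], [-0.0, 0.0, -1.0]]
force: [-0.6, 0.7, 0.8]
grip_width: 0.01
finger_force: 0.0
```

```bash
cat > t.py <<'E'
from fit2 import *
J=np.array([.4707,.042,-.302])
for n in("top","side"):
    camera(n)
    for t in cut_out("tile",n)[:4]:
        r=fit(n,t["region"],TILE,[.425,-.1,-.25])
        if r.fun<.25:print(n,t["conf"],r.x,r.fun,*jigtile(J,r.x))
E
python3 t.py
sed -i 's/<.25/<1/' t.py; python3 t.py
```

```text
top 0.57 [ 0.4244 -0.096  -0.2441] 0.3673918545246124 [  -3.1392 -145.4924] 3.319353177007132
side 0.96 [ 0.4217 -0.1031 -0.2186] 0.3485148847103119 [  -3.5974 -153.0892] 4.776879667982388
```

Emit:
{"op": "arm_command", "data": {"commands": [{"travel":[0,0.02,0],"turn":[0,0,0],"grip":0.05},{"travel":[0,0.029,0],"turn":[0,0,0],"grip":0.05},{"travel":[0,0.029,0],"turn":[0,0,0],"grip":0.05},{"travel":[0,0,0],"turn":[0,0,0],"grip":0.05},{"travel":[0,0,0],"turn":[0,0,0],"grip":0.05},{"travel":[0,0,0],"turn":[0,0,0],"grip":0.05}]}}

```text
time: 15.22
tcp_pos: [0.4021, -0.1749, 0.1165]
eef_rot: [[0.297, 0.955, -0.001], [0.955, -0.297, 0.0], [0.0, -0.001, -1.0]]
force: [-0.3, -0.9, 0.2]
grip_width: 0.533
finger_force: 0.0
```

```bash
cat >> t.py <<'E'
im=camera("side");cv2.imwrite("pics/s6.png",cv2.resize(im[170:290,240:380],None,fx=5,fy=5,interpolation=cv2.INTER_CUBIC))
E
python3 t.py
```

```text
top 0.77 [ 0.4235 -0.1011 -0.1897] 0.4259437620639801 [  -2.536  -150.6795] 6.4320358771720985
```

View pics/s6.png

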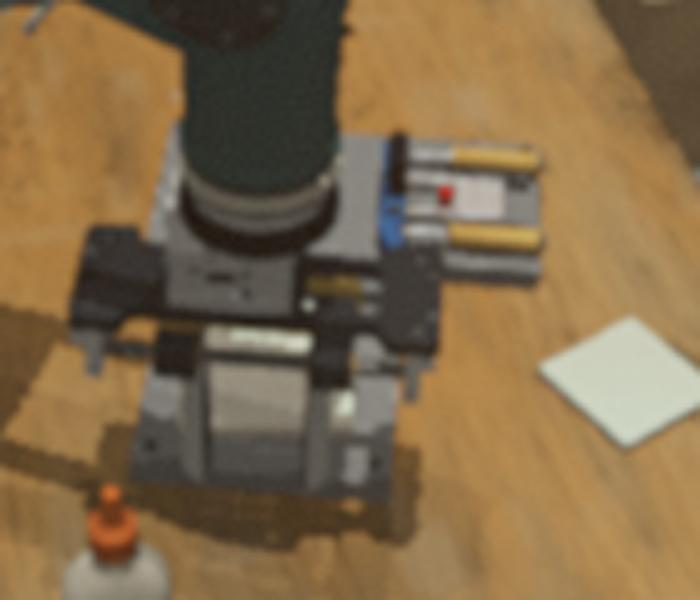

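Emit:
{"op": "arm_command", "data": {"commands": [{"travel":[0.006,0,0],"turn":[0,0,0],"grip":0.05},{"travel":[0.006,0,0],"turn":[0,0,0],"grip":0.05},{"travel":[0.006,0,0],"turn":[0,0,0],"grip":0.05},{"travel":[0.006,0,0],"turn":[0,0,0],"grip":0.05},{"travel":[0.006,0,0],"turn":[0,0,0],"grip":0.05},{"travel":[0.006,0,0],"turn":[0,0,0],"grip":0.05},{"travel":[0.006,0,0],"turn":[0,0,0],"grip":0.05},{"travel":[0.006,0,0],"turn":[0,0,0],"grip":0.05},{"travel":[0.004,0,0],"turn":[0,0,0],"grip":0.05},{"travel":[0.0,0,0],"turn":[0,0,0],"grip":0.05}]}}

```text
time: 16.73
tcp_pos: [0.4185, -0.1254, 0.1167]
eef_rot: [[0.297, 0.955, 0.0], [0.955, -0.297, 0.0], [0.0, 0.0, -1.0]]
force: [-0.2, -0.6, 0.0]
grip_width: 0.531
finger_force: 0.0
```

```bash
python3 t.py
```

```text
side 0.56 [ 0.4391 -0.0729 -0.3639] 0.9231712818145752 [   4.0242 -119.0426] -3.5439010464396428
```

Emit:
{"op": "arm_command", "data": {"commands": [{"travel":[0.004,0,0],"turn":[0,0,0],"grip":0.05},{"travel":[0.004,0,0],"turn":[0,0,0],"grip":0.05},{"travel":[0.004,0,0],"turn":[0,0,0],"grip":0.05},{"travel":[0.004,0,0],"turn":[0,0,0],"grip":0.05},{"travel":[0.004,0,0],"turn":[0,0,0],"grip":0.05},{"travel":[0.004,0,0],"turn":[0,0,0],"grip":0.05},{"travel":[0.004,0,0],"turn":[0,0,0],"grip":0.05},{"travel":[0.004,0,0],"turn":[0,0,0],"grip":0.05},{"travel":[0.004,0,0],"turn":[0,0,0],"grip":0.05},{"travel":[0.004,0,0],"turn":[0,0,0],"grip":0.05}]}}

```text
time: 18.23
tcp_pos: [0.4303, -0.0873, 0.1167]
eef_rot: [[0.297, 0.955, 0.0], [0.955, -0.297, -0.0], [-0.0, 0.0, -1.0]]
force: [0.3, -0.8, 0.6]
grip_width: 0.532
finger_force: 0.3
```

Emit:
{"op": "arm_command", "data": {"commands": [{"travel":[0.005,0,0],"turn":[0,0,0],"grip":0.05},{"travel":[0.005,0,0],"turn":[0,0,0],"grip":0.05},{"travel":[0.005,0,0],"turn":[0,0,0],"grip":0.05},{"travel":[0.005,0,0],"turn":[0,0,0],"grip":0.05},{"travel":[0.005,0,0],"turn":[0,0,0],"grip":0.05},{"travel":[0.005,0,0],"turn":[0,0,0],"grip":0.05},{"travel":[0.005,0,0],"turn":[0,0,0],"grip":0.05},{"travel":[0.005,0,0],"turn":[0,0,0],"grip":0.05},{"travel":[0.005,0,0],"turn":[0,0,0],"grip":0.05},{"travel":[0.005,0,0],"turn":[0,0,0],"grip":0.05},{"travel":[0.005,0,0],"turn":[0,0,0],"grip":0.05},{"travel":[0.005,0,0],"turn":[0,0,0],"grip":0.05},{"travel":[0.005,0,0],"turn":[0,0,0],"grip":0.05},{"travel":[0.005,0,0],"turn":[0,0,0],"grip":0.05},{"travel":[0,0,0],"turn":[0,0,0],"grip":0.05}]}}

```text
time: 20.1
tcp_pos: [0.4511, -0.0202, 0.1166]
eef_rot: [[0.297, 0.955, 0.0], [0.955, -0.297, 0.0], [0.0, -0.0, -1.0]]
force: [0.1, 0.6, 0.3]
grip_width: 0.531
finger_force: 0.0
```

Emit:
{"op": "arm_command", "data": {"commands": [{"travel":[0.002,0,0],"turn":[0,0,0],"grip":0.05},{"travel":[0.002,0,0],"turn":[0,0,0],"grip":0.05},{"travel":[0.002,0,0],"turn":[0,0,0],"grip":0.05},{"travel":[0.002,0,0],"turn":[0,0,0],"grip":0.05},{"travel":[0,0,0],"turn":[0,0,0],"grip":0.05}]}}

```text
time: 20.72
tcp_pos: [0.4535, -0.0128, 0.1167]
eef_rot: [[0.297, 0.955, 0.0], [0.955, -0.297, 0.0], [0.0, 0.0, -1.0]]
force: [0.1, -0.4, -1.0]
grip_width: 0.534
finger_force: 0.0
```

Emit:
{"op": "arm_command", "data": {"commands": [{"travel":[0.001,0,0],"turn":[0,0,0],"grip":0.05},{"travel":[0.001,0,0],"turn":[0,0,0],"grip":0.05},{"travel":[0.001,0,0],"turn":[0,0,0],"grip":0.05},{"travel":[0,0,0],"turn":[0,0,0],"grip":0.05}]}}

```text
time: 21.22
tcp_pos: [0.4542, -0.0112, 0.1167]
eef_rot: [[0.297, 0.955, -0.001], [0.955, -0.297, -0.003], [-0.003, 0.0, -1.0]]
force: [-1.0, -4.9, 0.9]
grip_width: 0.532
finger_force: 2.6
```

Emit:
{"op": "arm_command", "data": {"commands": [{"travel":[0.001,0,0],"turn":[0,0,0],"grip":0.05},{"travel":[0.001,0,0],"turn":[0,0,0],"grip":0.05},{"travel":[0,0,0],"turn":[0,0,0],"grip":0.05}]}}

```text
time: 21.6
tcp_pos: [0.4543, -0.0107, 0.1167]
eef_rot: [[0.297, 0.955, -0.002], [0.955, -0.297, -0.007], [-0.007, 0.0, -1.0]]
force: [-2.8, -9.7, 1.1]
grip_width: 0.536
finger_force: 4.9
```

Seated against the stop; back off along the ledge, lift and move away to check.

Emit:
{"op": "arm_command", "data": {"commands": [{"travel":[-0.004,0,0],"turn":[0,0,0],"grip":0.05},{"travel":[-0.012,0,0],"turn":[0,0,0],"grip":0.05},{"travel":[-0.02,0,0],"turn":[0,0,0],"grip":0.05},{"travel":[-0.01,0,-0.03],"turn":[0,0,0],"grip":0.05},{"travel":[-0.01,0,-0.05],"turn":[0,0,0],"grip":0.05},{"travel":[0,0,-0.06],"turn":[0,0,0],"grip":0.05},{"travel":[0,0,-0.05],"turn":[0,0,0],"grip":0.05},{"travel":[-0.04,-0.02,0],"turn":[0,0,0],"grip":0.05},{"travel":[-0.05,-0.03,0],"turn":[0,0,0],"grip":0.05},{"travel":[-0.05,-0.03,0],"turn":[0,0,0],"grip":0.05},{"travel":[-0.05,-0.03,0],"turn":[0,0,0],"grip":0.05},{"travel":[-0.05,-0.03,0],"turn":[0,0,0],"grip":0.05},{"travel":[-0.05,-0.03,0],"turn":[0,0,0],"grip":0.05},{"travel":[-0.05,-0.02,0],"turn":[0,0,0],"grip":0.05},{"travel":[-0.03,0,0],"turn":[0,0,0],"grip":0.05},{"travel":[0,0,0],"turn":[0,0,0],"grip":0.05}]}}

```text
time: 23.6
tcp_pos: [0.1459, -0.3595, 0.3062]
eef_rot: [[0.3, 0.954, 0.001], [0.954, -0.3, 0.001], [0.002, 0.0, -1.0]]
force: [0.3, -0.5, 1.2]
grip_width: 0.531
finger_force: 0.0
```

```bash
sed -i 's/\.425,-\.1,-\.25/.4707,.042,-.302/' t.py
cat >> t.py <<'E'
im=camera("top");im2=camera("side");z=4
a=cv2.resize(im[140:240,230:330],None,fx=z,fy=z,interpolation=2);b=cv2.resize(im2[180:280,260:360],None,fx=z,fy=z,interpolation=2)
cv2.imwrite("pics/end.png",np.hstack([a,b]))
E
python3 t.py
```

```text
top 0.79 [ 0.4724  0.0425 -0.3016] 0.05790867656469345 [1.4629 1.0049] 0.024370600660945513
side 0.56 [ 0.4706  0.0412 -0.3092] 0.06159232556819916 [ 0.0982 -0.776 ] -0.4107765680076326
```

View pics/end.png

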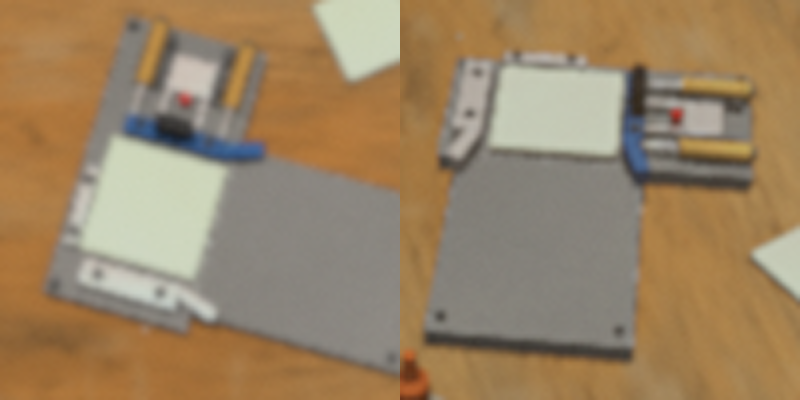

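The tile sits square against the end stop, and the jaw rests on the raised red pin (left half at (185,100), right half at (677,115)).

```bash
python3 -c "from cell import *;print(sign_off())"
```

```text
the job is handed in; nothing more can be done
None
```

The job is handed in: the jaw is resting on the raised pin and the tile is seated square against the end stop, within about 1 mm and 0.5° by both cameras, with the hand clear; no verdict came back.

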